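# Hang the brass work hanger on the copper bar and hold it against the sprung contact

## Task

Pick up the brass work hanger by its square post, hook it down over the bare copper bar at least 5 cm short of the sprung contact, then slide it along the bar, without lifting it off, until it pushes the contact's plunger half-way in (the green half of the stem gone into the black housing, about 10 N), never slamming the plunger fully in. Finish while still gripping the hanger, keeping it down on the bar and pressing steadily like that, so that I can tighten its screw. Leave the steel hanger and the other things on the bench where they are.

Things in the scene. Friction and masses are not known exactly. Their poses are not given: they have to be found in the camera images.
- hanger_centre (a point): Brass work hanger, loose, 0.17-0.34 kg, standing upright: inverted U 30 (x) x 60 (y) mm with a grip post on top, 100 mm tall. Point: its centre, 50 mm above its feet, on the underside of the U's roof. Two 5 mm legs go 50 mm down from there, with a 20 mm gap between (across x), open below and at both ends, to straddle a bar along its y. z up; same either way round.
- hanger_grip (a point): Best grip point on the brass hanger's square post (16 x 16 mm), 33 mm above its centre point; same axes. The U's 6 mm thick roof ends and the post begins 27 mm below this point; the post's top is 17 mm above it. Small pegs with silvery rings and a dark screw stand out up to 10 mm from the outside of both legs.
- spare_centre (a point): Steel hanger of the same shape and size with gold rings, standing on the bench: leave it alone. Point and axes as for the brass one. The two may stand in each other's place.
- bar_mid (a point): Middle of the copper bar's axis (fixed). Round bar, 10 mm thick, 400 mm long, level, 130 mm above the bench, on a 10 mm wide post 192 mm either side of the middle. y runs along the bar towards the sprung contact; the bare stretch is on the -y side. With the hanger resting on the bar, the hanger's centre point is 5 mm above the bar's axis.
- plunger_face (a point): Centre, on the bar's axis, of the plunger's front face: a steel disc 36 mm across, 6 mm thick, round the bar, facing the bar's -y (its own -y). Behind it the stem, 20 mm red then 20 mm green, then the mouth of a black housing 44 mm square, 75 mm long, fixed on the bar. The point moves with the plunger. The hanger's flat ends are 30 mm from its centre.
- plunger (a joint): How far the plunger is pushed in towards the bar's +y, m: 0 free (as at the start), 0.020 half-way (the green half just gone), 0.040 fully in. Spring: 0.5 N per mm from zero, so 10 N at half-way.
- bowl: Terracotta bowl, 100 mm across, 50 mm tall, leave it alone; origin under its centre.
- tumbler: Glass tumbler, 72 mm across, 90 mm tall, leave it alone; origin under its centre.
- flux: Jar with black cap, 52 mm across, 75 mm tall, leave it alone; origin under its centre.
- burrs: Low dark steel dish, 72 mm across, 30 mm tall, leave it alone; origin under its centre.
- brush: Red-handled brush lying on the bench along its x, leave it alone.
- driver: Wood-handled screwdriver lying on the bench along its x, leave it alone.
Things that resemble listed ones, but are neither listed nor needed, are in the scene too. Of the things that look like the part that bears hanger_centre, the smallest one is meant.

How it is judged:
By the outcome, as a careful person would: the job done as asked, in the order asked, and still so for the second after the job is handed in, while the arm keeps its last pose, push and grip.
It also fails if it takes over 48 s, if anything falls off the work surface, if the arm or the gripper's body presses on something with over 40 N, if the wrist force passes 120 N, or if a joint passes its speed limit or range.

## Robot

A 6-joint arm with a two-finger parallel gripper is mounted at the origin on the work surface. World frame = base frame: x ahead of the robot, y to its left, z up, the work surface at z = 0. Lengths are in m, angles in degrees, forces in N, time in s.
With the tool pointing down it reaches from about 0.4 to 0.825 m from the base axis. Payload 7 kg.
Tool frame: the origin (TCP) lies midway between the tips of the shut fingers; the grasp point (between the pads) lies 19 mm behind it; z points along the fingers, y is the line along which they close (so a half turn about z gives the same grasp; the last joint's range is limited). The gripper opens to 88 mm and grips with 3 to 60 N. Pads are 19 mm wide; open, the fingers measure 130 mm over their backs; the gripper's body (78 mm by 193 mm) begins 47 mm behind the grasp point.
Start: joints at [90.304, 20.546, 0.682, 0, -70.136, -16.507], TCP at [0.188, 0.648, 0.227] pointing down, gripper open.
Joint ranges: [-176.03, 176.03], [-82.01, 121.73], [-58.28, 71.71], [-173.87, 95.51], [-174.79, -0.11], [-173.66, 173.66]. Speed limits (degrees/s): [136.94, 136.94, 172.46, 180, 180, 180].

## Interface

Orientations are given as [roll, pitch, yaw] about the fixed x, y, z axes, in that order (R = Rz(yaw) Ry(pitch) Rx(roll)).
In Python, from plant import r, eyes, workorder gives the robot as it stands.
- The arm moves only by the tool step_arm, never from a script. Its argument "plan" is a list of rows, each a list of 5 numbers: the shift along the tool's x, y, z each as a share of 25 cm, from -1 to 1, then the turn about the tool's z as a share of 60 degrees, from -1 to 1, then the finger opening in mm, from 0 to 87.6. In form: [[x, y, z, turn, jaw], ...]. A call has 1 to 12 rows; each row is the pose to reach, as a shift and turn from the pose commanded when the call began, along the tool's axes at that moment; what a row does not reach only later rows make up. A row lasts 1/12 s, in which the tool goes at most 41.7 mm and 7.16 degrees, less where a joint would pass 70% of its speed; a pose out of reach is approached as far as the arm can. A call with a number of a shift or a turn outside -1 to 1 is refused whole. A call with a gripper value outside its range is refused whole. The fingers move at their own pace and stop on an object; "newtons" is the grip in N (left out, the last holds). Time passes only in rows, so rows that repeat a pose let the fingers close. It gives the time, the measured TCP pose, the force, the opening and the grip force at its end, in the units of the state.
- r.get_state(): the state, without advancing time (a new reading comes with each control period).
- eyes.capture(name): name is "scene" or "top" or "wrist"; returns the picture (384x512x3 uint8, red, green, blue); there is no depth.
- eyes.camera_model(name): a dict with "fov_y" (degrees; the focal length in pixels is half the picture's height over the tangent of half this angle, whatever the lens; pixels are square), "cx", "cy" (the principal point, pixels), "world_to_cam" (4x4, takes a point from world to camera coordinates); the wrist camera has in their place "hand_eye" (4x4, takes a point from camera to tool coordinates, whose origin is the TCP and whose axes are the flange's). Camera axes: x right, y up, looking along -z (the intrinsics and any distortion apply to the point x, -y, -z); pixel columns grow to the right and rows downward; lengths in m; the calibration is good to about 2 mm. A picture is of the moment at which its call begins: read the wrist's pose just before it. camera_model takes no time and is no camera call.
- workorder.close_job(): hands the job in; it is judged then, once.
The state is a dict: "time_s": time; "joints": joint angles; "qd": joint speeds; "joint_torque": joint torques, N m; "tcp_pos": TCP position; "eef_rot": TCP orientation; "contact_force": force on the tool from outside, world axes, zero at the start; "moment": the same for the moment, N m; "gripper_width": finger opening in m; "gripper_force": force on a finger pad.
Only numpy, scipy, OpenCV 4.12 (cv2) and the standard library are available. Lean on these libraries where they do the work, as an engineer would, in place of code of your own. Each camera call takes 0.05 s, during which the arm holds its last target. There are 200 camera calls.

## Working session

There is one attempt and no reset: what is moved stays moved. The work goes in short steps, Python scripts to look and compute and a tool call to move; the robot and the scene stay as the last step left them, time stands still between calls to the robot, and variables do not carry over. Pictures are saved under pics/ and viewed, at most 11 in all, crops included, and the job is handed in when it is done.

Besides the shell and the picture viewer there is one more tool, called after ">>>" as name([rows], argument=value, ...), one row to a line, values as JSON. step_arm: Moves the arm, as the interface text tells. Its arguments: {"type":"object","properties":{"plan":{"type":"array"},"newtons":{"type":"number"}},"required":["plan"]}

```bash
mkdir -p pics; ls
python3 - <<'E'
from plant import r, eyes, workorder
import cv2, numpy as np
for n in ["scene","top"]:
    im=eyes.capture(n); cv2.imwrite(f"pics/{n}0.png",im[:,:,::-1]); 
    m=eyes.camera_model(n); print(n,{k:(np.round(v,4).tolist() if hasattr(v,'__len__') else v) for k,v in m.items()})
print(eyes.camera_model("wrist"))
print(r.get_state())
a=cv2.imread("pics/scene0.png");b=cv2.imread("pics/top0.png")
E
```

```text
pics
scene {'fov_y': 47.70837890609529, 'cx': 248.65677434423267, 'cy': 187.4869824070676, 'world_to_cam': [[0.8913, 0.4534, -0.0001, -0.4052], [-0.3159, 0.6212, 0.7172, 0.0705], [0.3252, -0.6392, 0.6969, -1.7672], [0.0, 0.0, 0.0, 1.0]]}
top {'fov_y': 50.48205427659821, 'cx': 250.6735091928969, 'cy': 195.50828971320612, 'world_to_cam': [[-0.019, -0.9997, 0.0153, -0.0117], [0.9808, -0.0157, 0.1942, -0.4575], [-0.1939, 0.0187, 0.9808, -1.4203], [0.0, 0.0, 0.0, 1.0]]}
{'fov_y': 63.939949867939895, 'cx': 255.90506237838213, 'cy': 192.39563506119237, 'hand_eye': array([[-5.52821145e-04,  9.62392419e-01,  2.71662522e-01,
         7.25935532e-02],
       [ 9.99999748e-01,  4.10921585e-04,  5.79223021e-04,
        -1.25761263e-04],
       [ 4.45807851e-04,  2.71662774e-01, -9.62392404e-01,
        -1.58791322e-01],
       [ 0.00000000e+00,  0.00000000e+00,  0.00000000e+00,
         1.00000000e+00]])}
{'time_s': 0.1, 'joints': array([ 9.03035618e+01,  2.05863978e+01,  6.39674849e-01, -1.62908219e-02,
       -7.01361194e+01, -1.65059114e+01]), 'qd': array([-0.01527215, -0.05457963,  0.11987609,  0.08467088,  0.07931607,
        0.02236066]), 'joint_torque': array([-9.27743313e-04, -5.84161985e+01,  2.93753761e+01,  7.01524928e+00,
        1.02227210e-02, -4.78085121e-05]), 'tcp_pos': array([0.1882696 , 0.64776436, 0.22573641]), 'eef_rot': array([ 1.79916220e+02, -8.85443281e-03, -1.62078896e+01]), 'contact_force': array([0.2782367 , 0.04038758, 0.51962129]), 'moment': array([-0.060517  , -0.01933303, -0.00605366]), 'gripper_force': 0.0, 'gripper_width': 0.08750588713993113}
```

View pics/scene0.png

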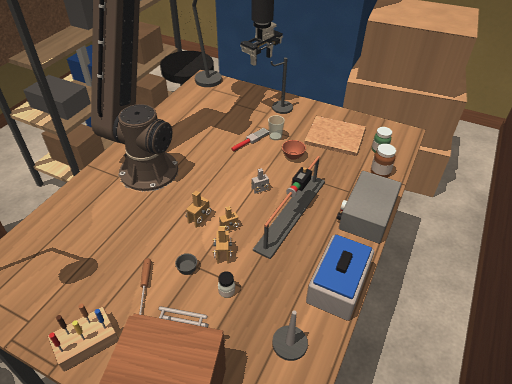

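View pics/top0.png

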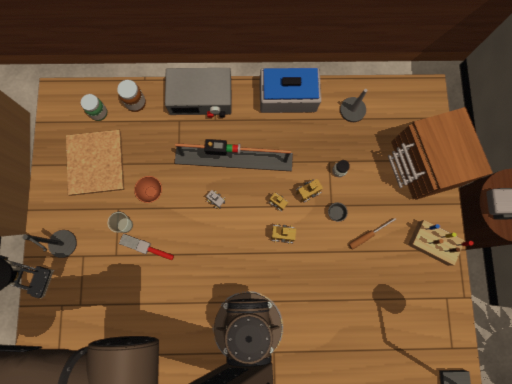

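The scene shows three brass hangers (scene px ~(198,207), (229,217), (223,243)). The smallest is at scene (229,217), top (278,201). The steel hanger is at top (215,198), and the bar runs from top (175,147) to (291,153) with the contact on the left, the robot's +y side. I'll zoom in next.

Run:
```python
import cv2, numpy as np
a=cv2.imread("pics/scene0.png")[155:265,170:330];b=cv2.imread("pics/top0.png")[130:250,165:325]
a=cv2.resize(a,None,fx=4.9,fy=2.6*4.9/2.6*0+ 2.7,interpolation=cv2.INTER_CUBIC) if 0 else cv2.resize(a,(436,300),interpolation=cv2.INTER_CUBIC)
a=cv2.resize(cv2.imread("pics/scene0.png")[155:255,180:330],(800,533),interpolation=cv2.INTER_CUBIC)
b=cv2.resize(b,(800,600),interpolation=cv2.INTER_CUBIC)
cv2.imwrite("pics/sc.png",a);cv2.imwrite("pics/tc.png",b)
```

```text
(no output)
```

View pics/tc.png

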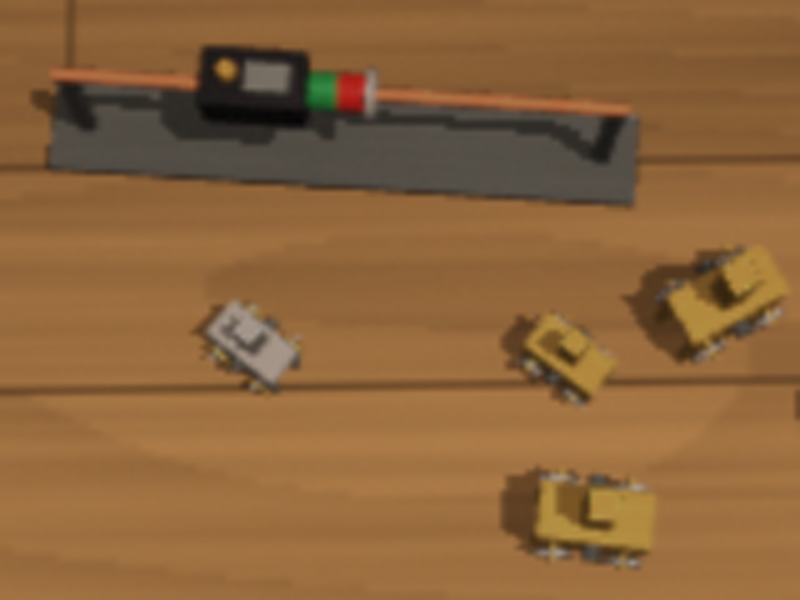

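View pics/sc.png

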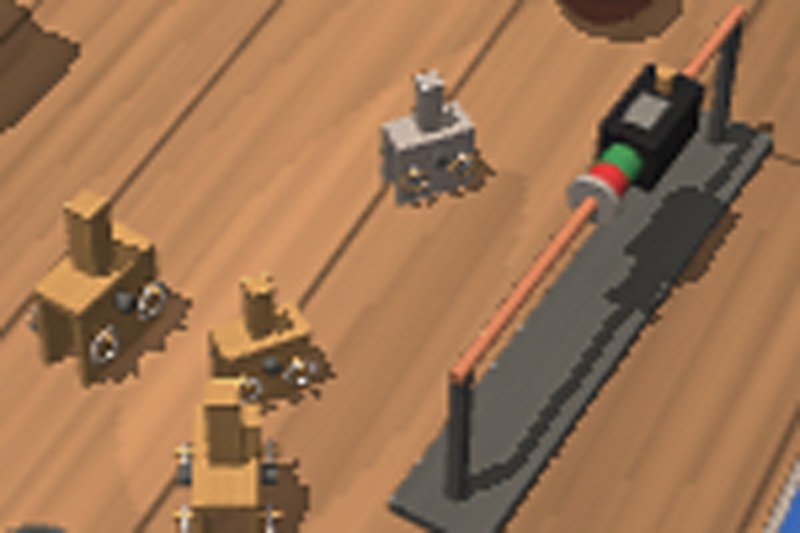

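The top crop shows the small brass hanger centred at crop (568,357), its long axis running upper-left to lower-right and its post top at about (573,340). The bar ends are at (52,75) and (630,111), and the disc is at (371,92). The scene crop agrees: post top (257,285), bar ends (458,375) and (740,12).

```bash
cat > h.py <<'E'
import numpy as np, cv2
from scipy.spatial.transform import Rotation as R
from plant import r, eyes, workorder
def ray(n,u,v,T=None):
    m=eyes.camera_model(n); f=192/np.tan(np.radians(m["fov_y"]/2))
    d=np.array([(u-m["cx"])/f,-(v-m["cy"])/f,-1.])
    if n=="wrist": C=T@np.array(m["hand_eye"])
    else: C=np.linalg.inv(m["world_to_cam"])
    return C[:3,3],C[:3,:3]@d
def tool(s):
    T=np.eye(4);T[:3,:3]=R.from_euler("xyz",s["eef_rot"],degrees=True).as_matrix();T[:3,3]=s["tcp_pos"];return T
def onz(o,d,z): return o+d*(z-o[2])/d[2]
def two(a,b):
    (o,d),(p,e)=a,b
    x=np.linalg.lstsq(np.c_[d,-e],p-o,rcond=None)[0]
    q,w=o+d*x[0],p+e*x[1]; return (q+w)/2,np.linalg.norm(q-w)
def wpix(P,T):
    m=eyes.camera_model("wrist"); f=192/np.tan(np.radians(m["fov_y"]/2))
    c=np.linalg.inv(T@np.array(m["hand_eye"]))@np.r_[P,1]
    return m["cx"]+f*c[0]/-c[2], m["cy"]-f*c[1]/-c[2]
E
python3 - <<'E'
from h import *
np.set_printoptions(precision=4,suppress=True)
t=lambda u,v:ray("top",165+u/5-.4,130+v/5-.4)
s=lambda u,v:ray("scene",180+u/5.333-.4,155+v/5.333-.4)
for n,a,b in [("post",(573,340),(257,285)),("barL",(52,75),(740,12)),("barR",(630,111),(458,375)),("disc",(371,92),(590,195))]:
    print(n,*two(t(*a),s(*b)), onz(*t(*a),{"post":.1}.get(n,.13)))
for p in [(525,350),(550,313),(615,362),(585,398)]: print(onz(*t(*p),.056))
print("spare",onz(*t(250,345),.056))
E
```

```text
post [ 0.4364 -0.1181  0.0989] 0.00278042568642076 [ 0.4373 -0.1172  0.1   ]
barL [0.625  0.2409 0.1284] 0.0007833578050106995 [0.6241 0.2404 0.13  ]
barR [ 0.593  -0.1579  0.1332] 0.003595724239330186 [ 0.5925 -0.1593  0.13  ]
disc [0.6061 0.0191 0.135 ] 0.002389601986544064 [0.6087 0.0198 0.13  ]
[ 0.439  -0.0867  0.056 ]
[ 0.4657 -0.1054  0.056 ]
[ 0.4293 -0.1507  0.056 ]
[ 0.4037 -0.1284  0.056 ]
spare [0.4458 0.1091 0.056 ]
```

>>> step_arm([
  [0.6,0.89,0,0,87],
  [0.6,0.89,0,0,87],
  [0.6,0.89,0,0,87],
  [0.6,0.89,0,0,87],
  [0.6,0.89,0,0,87],
  [0.6,0.89,0,0,87],
  [0.6,0.89,0,0,87],
], newtons=40)

```text
time_s: 0.68
tcp_pos: [0.2706, 0.3882, 0.2264]
eef_rot: [179.9, 0.0, -16.3]
contact_force: [0.1, -0.4, 0.1]
gripper_width: 0.0873
gripper_force: 0.0
```

>>> step_arm([
  [0.6,0.89,0,0,87],
  [0.6,0.89,0,0,87],
  [0.6,0.89,0,0,87],
  [0.6,0.89,0,0,87],
  [0.6,0.89,0,0,87],
  [0.6,0.89,0,0,87],
  [0.6,0.89,0,0,87],
])

```text
time_s: 1.27
tcp_pos: [0.3521, 0.1337, 0.2266]
eef_rot: [180.0, 0.0, -16.3]
contact_force: [-0.5, -0.3, 0.3]
gripper_width: 0.087
gripper_force: 0.0
```

>>> step_arm([
  [0.6,0.89,0,0.4,87],
  [0.6,0.89,0,0.4,87],
  [0.6,0.89,0,0.4,87],
  [0.6,0.89,0,0.4,87],
  [0.6,0.89,0,0.4,87],
  [0.6,0.89,0,0.4,87],
  [0.6,0.89,0,0.4,87],
  [0.6,0.89,0,0.4,87],
  [0.6,0.89,0,0.4,87],
])

```text
time_s: 2.02
tcp_pos: [0.434, -0.1195, 0.2259]
eef_rot: [179.9, 0.1, -40.4]
contact_force: [-0.1, -0.0, -0.1]
gripper_width: 0.0871
gripper_force: 0.0
```

Run:
```python
from h import *
s=r.get_state(); T=tool(s); im=eyes.capture("wrist"); cv2.imwrite("pics/w1.png",im[:,:,::-1]); np.save("w1T.npy",T)
print(s["time_s"],s["tcp_pos"],s["eef_rot"],s["contact_force"])
```

```text
2.0167 [ 0.43399599 -0.11945484  0.22592452] [ 1.79941113e+02  6.46512422e-02 -4.03931145e+01] [-0.13633793 -0.02102401 -0.06554869]
```

View pics/w1.png

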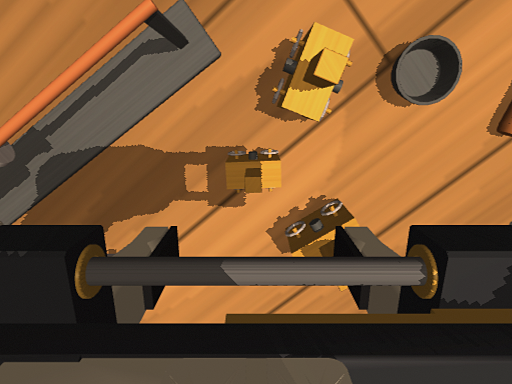

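The wrist view shows the small brass hanger at about (254,172), its long axis along image x (tool y), with the fingers along the bottom at rows 225–290. I'll enlarge it to read the edges.

Run:
```python
from h import *
T=np.load("w1T.npy")
im=cv2.imread("pics/w1.png")
cv2.imwrite("pics/w1c.png",cv2.resize(im[140:215,210:310],(800,600),interpolation=cv2.INTER_NEAREST))
P=T[:3,3]
print(wpix(P,T), wpix([P[0],P[1],.1],T), wpix([P[0],P[1],.056],T))
```

```text
(np.float64(255.7865460146347), np.float64(239.99976594366302)) (np.float64(255.7931349114028), np.float64(184.35830363572023)) (np.float64(255.79431715183267), np.float64(174.37460095663087))
```

View pics/w1c.png

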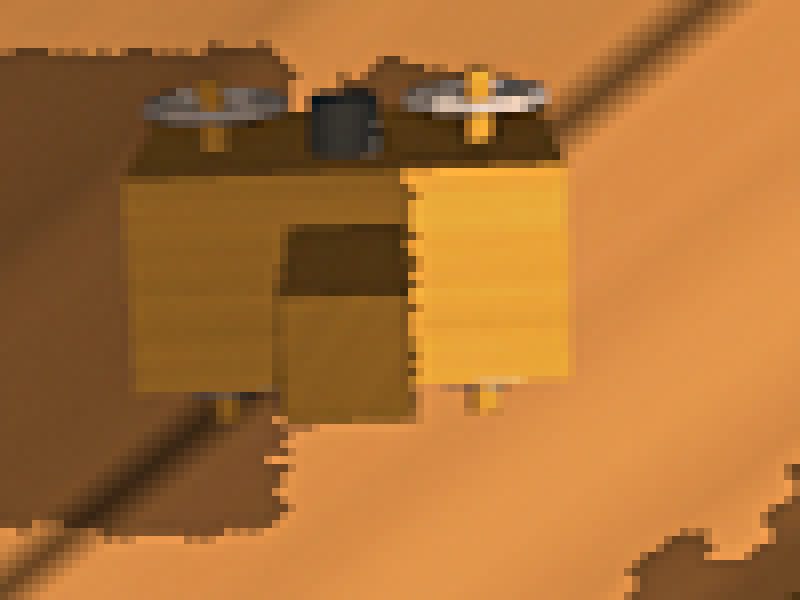

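The crop shows the roof corners at (122,180), (566,168), (575,378) and (134,392), and the post top at (280,296), (408,294), (415,416) and (288,422).

Run:
```python
from h import *
T=np.load("w1T.npy"); Ti=np.linalg.inv(T)
g=lambda u,v,z:(onz(*ray("wrist",210+u/8-.5,140+v/8-.5,T),z))
for c,z in [([(122,180),(566,168),(575,378),(134,392)],.056),([(280,296),(408,294),(415,416),(288,422)],.1)]:
    W=np.array([g(*p,z) for p in c]); L=(Ti@np.c_[W,np.ones(4)].T).T[:,:3]*1000
    print(W.mean(0),"tool mm",L.mean(0).round(1)); E=np.roll(L,-1,0)-L
    print([(round(np.linalg.norm(e[:2]),1),round(np.degrees(np.arctan2(e[1],e[0])),1)) for e in E])
```

```text
[ 0.43568524 -0.11709079  0.056     ] tool mm [-1.000e-01 -3.100e+00  1.699e+02]
[(np.float64(59.9), np.float64(88.5)), (np.float64(29.3), np.float64(176.4)), (np.float64(61.0), np.float64(-91.8)), (np.float64(29.7), np.float64(-1.6))]
[ 0.43587707 -0.11751759  0.1       ] tool mm [  0.3  -2.8 125.9]
[(np.float64(15.2), np.float64(89.1)), (np.float64(15.0), np.float64(176.6)), (np.float64(15.3), np.float64(-92.8)), (np.float64(15.5), np.float64(-2.9))]
```

>>> step_arm([
  [0,-0.012,0.1,-0.03,87],
  [0,-0.012,0.26,-0.03,87],
  [0,-0.012,0.4,-0.03,87],
  [0,-0.012,0.54,-0.03,87],
  [0,-0.012,0.62,-0.03,87],
  [0,-0.012,0.648,-0.03,87],
  [0,-0.012,0.648,-0.03,87],
  [0,-0.012,0.648,-0.03,87],
])

```text
time_s: 2.73
tcp_pos: [0.4369, -0.1154, 0.0655]
eef_rot: [-180.0, -0.0, -38.3]
contact_force: [1.1, -0.0, 0.6]
gripper_width: 0.0872
gripper_force: 0.0
```

>>> step_arm([
  [0,0,0,0,10],
  [0,0,0,0,10],
  [0,0,0,0,10],
  [0,0,0,0,10],
  [0,0,0,0,10],
  [0,0,0,0,10],
  [0,0,0,0,10],
  [0,0,0,0,10],
  [0,0,0,0,10],
  [0,0,0,0,10],
], newtons=50)

```text
time_s: 3.57
tcp_pos: [0.4361, -0.1162, 0.0645]
eef_rot: [180.0, 0.0, -38.4]
contact_force: [0.1, -0.3, 0.2]
gripper_width: 0.0262
gripper_force: 0.0
```

>>> step_arm([
  [0,0,0,0,10],
  [0,0,0,0,10],
  [0,0,0,0,10],
  [0,0,0,0,10],
  [0,0,0,0,10],
  [0,0,0,0,10],
])

```text
time_s: 4.07
tcp_pos: [0.436, -0.1161, 0.0644]
eef_rot: [180.0, 0.0, -38.4]
contact_force: [0.1, -0.5, -1.9]
gripper_width: 0.0154
gripper_force: 50.0
```

>>> step_arm([
  [0,0,-0.1,0,10],
  [0,0,-0.22,0,10],
  [0,0,-0.36,0,10],
  [0,0,-0.5,0,10],
  [0,0,-0.62,0,10],
  [0,0,-0.68,0,10],
  [0,0,-0.68,0,10],
  [0,0,-0.68,0,10],
])

```text
time_s: 4.73
tcp_pos: [0.4362, -0.1159, 0.2349]
eef_rot: [-179.9, -0.0, -38.4]
contact_force: [0.6, -0.2, -3.1]
gripper_width: 0.0155
gripper_force: 50.0
```

Run:
```python
from h import *
s=r.get_state(); T=tool(s); im=eyes.capture("wrist"); cv2.imwrite("pics/w2.png",im[:,:,::-1]); np.save("w2T.npy",T)
print(s["time_s"],s["tcp_pos"],s["eef_rot"],s["contact_force"],s["gripper_width"],s["gripper_force"])
```

```text
4.7333 [ 0.43621683 -0.11591567  0.23486933] [-1.79909315e+02 -4.56091399e-02 -3.84129957e+01] [ 0.60472523 -0.19621378 -3.07557726] 0.015490979390529975 49.98776972293854
```

View pics/w2.png

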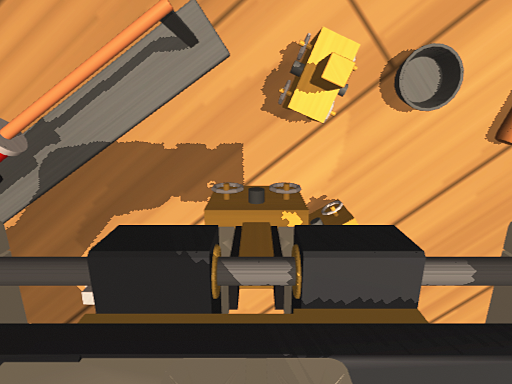

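The hanger is held and lifted, weight about 3 N. The bar is visible from (170,5) to (10,135). I'll fit the bar line from all the views.

Run:
```python
from h import *
T=np.load("w2T.npy")
for n,f,(x0,x1,y0,y1) in [("top","top0",(240,289,140,160)),("scene","scene0",(268,290,190,224)),("wrist","w2",(18,165,0,135))]:
    im=cv2.imread(f"pics/{f}.png"); lab=cv2.cvtColor(im,cv2.COLOR_BGR2LAB).astype(int)
    # copper: highest a* 
    sub=lab[y0:y1,x0:x1]; m=(sub[...,1]>158)
    P=[]
    ax=0 if n!="scene" else 1
    if ax==0:
        for c in range(m.shape[1]):
            i=np.flatnonzero(m[:,c]); 
            if len(i)>1: P.append((x0+c,y0+i.mean(),len(i)))
    else:
        for c in range(m.shape[0]):
            i=np.flatnonzero(m[c]); 
            if len(i)>1: P.append((x0+i.mean(),y0+c,len(i)))
    P=np.array(P); print(n,len(P), np.percentile(sub[...,1],[5,50,90,99]))
    if len(P)<8: continue
    W=np.array([onz(*ray(n,u,v,T),.13) for u,v,_ in P])
    k=np.polyfit(W[:,1],W[:,0],1); res=W[:,0]-np.polyval(k,W[:,1]); g=abs(res)<.002; k=np.polyfit(W[g,1],W[g,0],1)
    print(g.sum(),"thick px",np.median(P[:,2]),"slope deg",np.degrees(np.arctan(k[0])),"x at y=-.085:",np.polyval(k,-.085),"x at .02:",np.polyval(k,.02),"res",res[g].std())
im=cv2.imread("pics/top0.png"); print(im[148,232:246].tolist())
print(im[149,232:246].tolist())
```

```text
top 0 [128. 140. 147. 152.]
scene 0 [128. 142. 152. 158.]
wrist 147 [128. 149. 157. 165.]
147 thick px 11.0 slope deg 4.53734330536969 x at y=-.085: 0.5988875409923156 x at .02: 0.6072200828170261 res 0.00025219277876899226
[[46, 85, 140], [35, 50, 171], [33, 41, 177], [36, 43, 177], [37, 44, 177], [59, 68, 174], [125, 138, 169], [123, 137, 158], [86, 118, 167], [67, 110, 172], [64, 108, 172], [63, 105, 172], [61, 103, 172], [60, 101, 171]]
[[37, 75, 134], [27, 41, 166], [25, 32, 173], [27, 33, 175], [28, 33, 172], [48, 55, 142], [114, 127, 151], [113, 130, 155], [78, 106, 160], [60, 97, 162], [57, 96, 163], [58, 98, 165], [59, 99, 168], [61, 101, 170]]
```

>>> step_arm([
  [0.06,-0.07,0,-0.08,10],
  [0.17,-0.2,0,-0.2,10],
  [0.28,-0.33,0,-0.32,10],
  [0.37,-0.44,0,-0.43,10],
  [0.42,-0.49,0,-0.53,10],
  [0.432,-0.505,0,-0.565,10],
  [0.432,-0.505,0,-0.565,10],
  [0.432,-0.505,0,-0.565,10],
])

```text
time_s: 5.45
tcp_pos: [0.5982, -0.0843, 0.2321]
eef_rot: [180.0, 0.2, -4.6]
contact_force: [-0.7, 0.0, -1.9]
gripper_width: 0.016
gripper_force: 50.0
```

Run:
```python
from h import *
s=r.get_state(); T=tool(s); im=eyes.capture("wrist"); cv2.imwrite("pics/w3.png",im[:,:,::-1]); np.save("w3T.npy",T)
for n in ["scene","top"]: cv2.imwrite(f"pics/{n}3.png",eyes.capture(n)[:,:,::-1])
print(s["time_s"],s["tcp_pos"],s["eef_rot"],s["contact_force"],s["gripper_width"],s["gripper_force"])
```

```text
5.45 [ 0.59818435 -0.08426327  0.23205099] [179.96094674   0.2472699   -4.60831584] [-0.65527787  0.00312803 -1.89707261] 0.01599366243429067 49.98771071434021
```

View pics/w3.png

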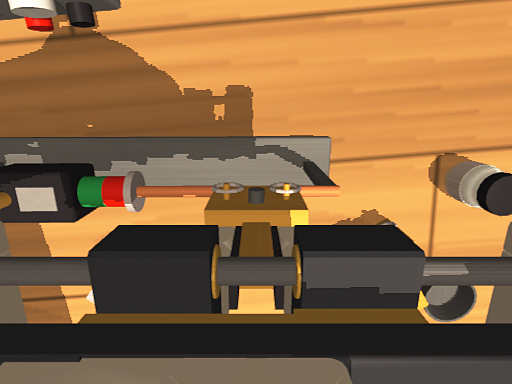

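The bar's left stretch is at about (138–212, 191), its right end at (300–340, 188), the disc front face is at about column 143, and the hanger roof is in front of it. I'll measure the bar and disc relative to the tool.

Run:
```python
from h import *
T=np.load("w3T.npy"); Ti=np.linalg.inv(T)
im=cv2.imread("pics/w3.png").astype(int); rb=im[...,2]-im[...,0]
L=[]
for c in list(range(150,206))+list(range(308,330,2)):
    col=rb[176:206,c]; i=np.flatnonzero(col>60)
    if c in(160,180,200,312): print(c,col.tolist())
    if len(i): 
        a,b=i.min()+176,i.max()+176
        p=[(Ti@np.r_[onz(*ray("wrist",c,v,T),.13),1])[:3]*1000 for v in(a-.5,b+.5)]
        L.append((c,a,b,(p[0][1]+p[1][1])/2,p[0][0],p[1][0]))
L=np.array(L); 
for g in(L[L[:,0]<207],L[L[:,0]>300]):
    print(np.median(g,0).round(2)); 
for v in range(176,206,4): print(v, im[v,118:150:1].sum(1).tolist())
```

```text
160 [26, 25, 25, 25, 26, 28, 25, 25, 24, 16, 101, 115, 122, 130, 138, 140, 140, 132, 129, 118, 104, 150, 155, 154, 154, 155, 156, 155, 154, 153]
180 [28, 24, 28, 26, 27, 27, 24, 24, 24, 19, 101, 116, 123, 130, 138, 142, 139, 133, 126, 117, 105, 151, 157, 155, 155, 155, 155, 154, 154, 154]
200 [26, 27, 27, 25, 26, 28, 27, 27, 22, 25, 102, 116, 124, 130, 139, 144, 144, 132, 127, 116, 104, 156, 159, 156, 156, 154, 155, 154, 152, 153]
312 [6, 6, 6, 5, 4, 8, 20, 22, 22, 45, 131, 169, 173, 168, 163, 150, 150, 158, 165, 172, 168, 150, 151, 153, 152, 154, 153, 153, 155, 154]
[177.5  186.   205.   -69.69   5.35 -13.09]
[318.   186.   205.    54.47   5.27 -13.17]
176 [176, 172, 176, 168, 171, 170, 159, 249, 328, 351, 347, 349, 350, 360, 297, 232, 230, 229, 235, 231, 227, 226, 229, 224, 203, 342, 405, 399, 395, 396, 396, 400]
180 [193, 196, 193, 197, 183, 215, 370, 406, 395, 389, 388, 391, 402, 327, 236, 225, 236, 231, 234, 233, 229, 227, 231, 237, 226, 212, 305, 383, 396, 390, 390, 389]
184 [225, 222, 220, 213, 190, 383, 414, 402, 403, 401, 403, 416, 332, 231, 230, 229, 233, 233, 234, 232, 229
[... 181 characters left out ...]
 316, 318, 318, 317, 315, 317, 316, 317]
192 [246, 244, 244, 230, 319, 424, 447, 438, 438, 440, 443, 460, 334, 206, 229, 236, 231, 219, 330, 366, 360, 356, 354, 352, 356, 352, 354, 351, 354, 356, 356, 357]
196 [233, 236, 234, 224, 253, 415, 448, 438, 436, 435, 442, 455, 333, 205, 224, 235, 235, 221, 213, 468, 502, 500, 501, 415, 270, 275, 273, 272, 276, 273, 275, 274]
200 [212, 219, 209, 227, 219, 304, 402, 427, 424, 424, 426, 431, 383, 267, 205, 224, 314, 346, 341, 337, 334, 337, 335, 332, 330, 331, 349, 482, 512, 501, 502, 501]
204 [292, 293, 290, 294, 285, 269, 465, 694, 745, 732, 730, 731, 737, 675, 430, 305, 336, 337, 334, 337, 335, 336, 334, 330, 323, 313, 481, 516, 506, 502, 500, 503]
```

Run:
```python
from h import *
T=np.load("w3T.npy"); Ti=np.linalg.inv(T)
print((Ti@np.r_[onz(*ray("wrist",135.7,191,T),.135),1])*1000)
for z,c in((.135,(339.5,191)),): print((Ti@np.r_[onz(*ray("wrist",*c,T),z),1])*1000)
# roof far edge of hanger, row ~195, z roof = tcp-8mm
im=cv2.imread("pics/w3.png").astype(int)
print(im[180:226:2,215].tolist())
```

```text
[   1.75957157 -104.1255178    96.97335413 1000.        ]
[   1.64328283   71.75049736   97.0937345  1000.        ]
[[118, 136, 146], [118, 137, 146], [95, 106, 116], [70, 79, 89], [89, 97, 113], [99, 109, 124], [38, 68, 92], [28, 73, 108], [29, 74, 109], [30, 74, 108], [30, 75, 109], [30, 73, 106], [28, 71, 106], [30, 73, 107], [30, 70, 102], [44, 115, 170], [47, 123, 181], [45, 123, 182], [46, 128, 188], [48, 126, 188], [47, 128, 188], [48, 129, 190], [49, 136, 203]]
```

>>> step_arm([
  [0,0,0.06,0,10],
  [0,0,0.14,0,10],
  [0,0,0.22,0,10],
  [0,0,0.28,0,10],
  [0,0,0.31,0,10],
  [0,0,0.318,0,10],
  [0,0,0.318,0,10],
  [0,0,0.318,0,10],
])

```text
time_s: 6.27
tcp_pos: [0.5998, -0.0843, 0.1563]
eef_rot: [-180.0, -0.1, -4.5]
contact_force: [-0.9, 0.8, -1.0]
gripper_width: 0.0158
gripper_force: 50.0
```

>>> step_arm([
  [0,0,0.004,0,10],
  [0,0,0.008,0,10],
  [0,0,0.012,0,10],
  [0,0,0.012,0,10],
  [0,0,0.012,0,10],
])

```text
time_s: 6.68
tcp_pos: [0.5993, -0.0842, 0.1521]
eef_rot: [-180.0, -0.0, -4.5]
contact_force: [0.8, -0.1, -2.3]
gripper_width: 0.0157
gripper_force: 50.0
```

>>> step_arm([
  [0,0,0.004,0,10],
  [0,0,0.008,0,10],
  [0,0,0.008,0,10],
  [0,0,0.008,0,10],
])

```text
time_s: 7.02
tcp_pos: [0.5992, -0.0842, 0.1499]
eef_rot: [180.0, 0.0, -4.5]
contact_force: [-0.6, 0.1, -2.5]
gripper_width: 0.0155
gripper_force: 50.0
```

>>> step_arm([
  [0,0,0.004,0,10],
  [0,0,0.006,0,10],
  [0,0,0.006,0,10],
  [0,0,0.006,0,10],
])

```text
time_s: 7.35
tcp_pos: [0.5994, -0.0843, 0.1492]
eef_rot: [180.0, -0.0, -4.5]
contact_force: [-2.4, 0.5, 4.4]
gripper_width: 0.0155
gripper_force: 50.0
```

>>> step_arm([
  [0,-0.01,0.003,0,10],
  [0,-0.03,0.003,0,10],
  [0,-0.055,0.003,0,10],
  [0,-0.08,0.003,0,10],
  [0,-0.105,0.003,0,10],
  [0,-0.13,0.003,0,10],
  [0,-0.15,0.003,0,10],
  [0,-0.17,0.003,0,10],
  [0,-0.185,0.003,0,10],
  [0,-0.195,0.003,0,10],
  [0,-0.2,0.003,0,10],
  [0,-0.2,0.003,0,10],
])

```text
time_s: 8.35
tcp_pos: [0.6044, -0.0348, 0.1492]
eef_rot: [180.0, -0.2, -4.5]
contact_force: [-0.4, -2.8, 7.1]
gripper_width: 0.0156
gripper_force: 50.0
```

Run:
```python
from h import *
s=r.get_state(); T=tool(s); im=eyes.capture("wrist"); cv2.imwrite("pics/w4.png",im[:,:,::-1]); np.save("w4T.npy",T)
im=eyes.capture("scene"); cv2.imwrite("pics/scene4.png",im[:,:,::-1])
print(s["time_s"],s["tcp_pos"],s["eef_rot"],s["contact_force"],s["moment"],s["gripper_width"],s["gripper_force"])
a=cv2.imread("pics/w4.png")[130:250,20:320]
b=im[130:240,230:340,::-1]
a=cv2.resize(a,(800,320),interpolation=cv2.INTER_CUBIC); b=cv2.resize(b,(280,280),interpolation=cv2.INTER_CUBIC)
o=np.zeros((600,800,3),np.uint8); o[:320]=a; o[320:,:280]=b; cv2.imwrite("pics/c4.png",o)
```

```text
8.35 [ 0.60436563 -0.03484362  0.1492154 ] [ 1.79956635e+02 -1.60198181e-01 -4.46335925e+00] [-0.44632544 -2.83737025  7.05999971] [-0.81740362  0.25432277  0.01735644] 0.015582691246358166 49.99376356601715
```

View pics/c4.png

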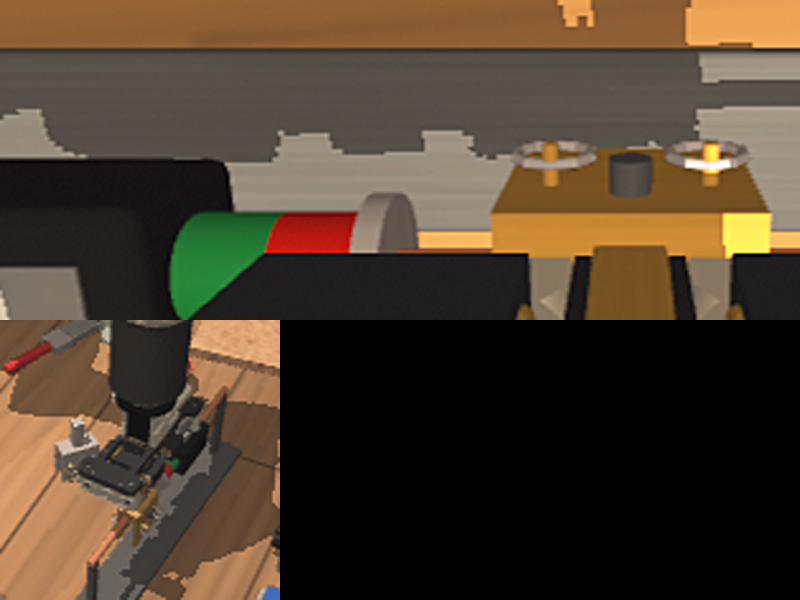

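>>> step_arm([
  [0,-0.01,0,0,10],
  [0,-0.025,0,0,10],
  [0,-0.04,0,0,10],
  [0,-0.055,0,0,10],
  [0,-0.068,0,0,10],
  [0,-0.076,0,0,10],
  [0,-0.08,0,0,10],
  [0,-0.08,0,0,10],
])

```text
time_s: 9.12
tcp_pos: [0.6058, -0.015, 0.1492]
eef_rot: [180.0, -0.2, -4.5]
contact_force: [-0.6, -2.6, 7.4]
gripper_width: 0.0159
gripper_force: 50.0
```

>>> step_arm([
  [0,-0.004,0,0,10],
  [0,-0.008,0,0,10],
  [0,-0.012,0,0,10],
  [0,-0.016,0,0,10],
  [0,-0.02,0,0,10],
  [0,-0.024,0,0,10],
  [0,-0.024,0,0,10],
])

```text
time_s: 9.7
tcp_pos: [0.6063, -0.0094, 0.1492]
eef_rot: [179.9, -0.1, -4.5]
contact_force: [-1.3, -5.2, 6.7]
gripper_width: 0.0158
gripper_force: 50.0
```

>>> step_arm([
  [0,-0.004,0,0,10],
  [0,-0.008,0,0,10],
  [0,-0.012,0,0,10],
  [0,-0.016,0,0,10],
  [0,-0.02,0,0,10],
  [0,-0.024,0,0,10],
  [0,-0.024,0,0,10],
  [0,-0.024,0,0,10],
])

```text
time_s: 10.37
tcp_pos: [0.6067, -0.0039, 0.1492]
eef_rot: [179.9, -0.1, -4.5]
contact_force: [-0.5, -6.3, 6.8]
gripper_width: 0.0154
gripper_force: 50.0
```

>>> step_arm([
  [0,-0.004,0.002,0,10],
  [0,-0.008,0.002,0,10],
  [0,-0.012,0.002,0,10],
  [0,-0.016,0.002,0,10],
  [0,-0.02,0.002,0,10],
  [0,-0.024,0.002,0,10],
  [0,-0.028,0.002,0,10],
  [0,-0.032,0.002,0,10],
  [0,-0.036,0.002,0,10],
  [0,-0.036,0.002,0,10],
  [0,-0.036,0.002,0,10],
])

```text
time_s: 11.28
tcp_pos: [0.6073, 0.004, 0.1492]
eef_rot: [179.8, -0.1, -4.5]
contact_force: [-0.0, -11.0, 9.4]
gripper_width: 0.0156
gripper_force: 50.0
```

Run:
```python
from h import *
s=r.get_state(); T=tool(s); im=eyes.capture("wrist"); cv2.imwrite("pics/w5.png",im[:,:,::-1]); np.save("w5T.npy",T)
print(s["time_s"],s["tcp_pos"],s["eef_rot"],s["contact_force"],s["moment"],s["gripper_width"],s["gripper_force"])
for f in("w4","w5"):
    h=cv2.cvtColor(cv2.imread(f"pics/{f}.png"),cv2.COLOR_BGR2HSV)
    T=np.load(f+"T.npy");Ti=np.linalg.inv(T)
    g=(abs(h[...,0].astype(int)-65)<20)&(h[...,1]>100)&(h[...,2]>50); rd=((h[...,0]<4)|(h[...,0]>176))&(h[...,1]>180)
    for v in(212,216,220):
        for n,m in(("g",g),("r",rd)):
            i=np.flatnonzero(m[v,20:240])+20
            if len(i): print(f,v,n,i.min(),i.max(),len(i),[((Ti@np.r_[onz(*ray("wrist",c,v,T),.14),1])[1]*1000).round(1) for c in(i.min()-.5,i.max()+.5)])
a=cv2.imread("pics/w5.png")[130:250,20:320]
cv2.imwrite("pics/c5.png",cv2.resize(a,(800,320),interpolation=cv2.INTER_CUBIC))
```

```text
11.2833 [0.6073192  0.00400718 0.14922708] [ 1.79818734e+02 -1.32467941e-01 -4.48859454e+00] [-5.16117296e-03 -1.10151830e+01  9.42516804e+00] [-4.00150567  0.26927902 -0.02587803] 0.0156418132873723 49.99282121658325
w4 212 g 91 122 32 [np.float64(-95.9), np.float64(-77.5)]
w4 212 r 125 152 28 [np.float64(-76.3), np.float64(-60.1)]
w4 216 g 87 120 34 [np.float64(-98.6), np.float64(-78.9)]
w4 216 r 122 151 30 [np.float64(-78.3), np.float64(-60.9)]
w4 220 g 86 119 34 [np.float64(-99.6), np.float64(-79.8)]
w4 220 r 121 150 30 [np.float64(-79.2), np.float64(-61.7)]
w5 212 g 155 162 8 [np.float64(-58.9), np.float64(-54.3)]
w5 212 r 164 193 30 [np.float64(-53.7), np.float64(-36.4)]
w5 216 g 153 160 8 [np.float64(-60.3), np.float64(-55.7)]
w5 216 r 162 192 31 [np.float64(-55.1), np.float64(-37.1)]
w5 220 g 152 159 8 [np.float64(-61.1), np.float64(-56.5)]
w5 220 r 162 192 31 [np.float64(-55.3), np.float64(-37.3)]
```

View pics/c5.png

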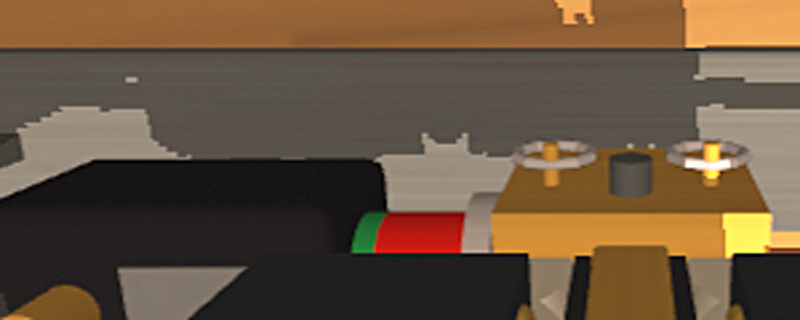

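>>> step_arm([
  [0,-0.004,0,0,10],
  [0,-0.008,0,0,10],
  [0,-0.012,0,0,10],
  [0,-0.016,0,0,10],
  [0,-0.019,0,0,10],
  [0,-0.019,0,0,10],
  [0,-0.019,0,0,10],
  [0,-0.019,0,0,10],
])

```text
time_s: 12.0
tcp_pos: [0.6076, 0.0082, 0.1492]
eef_rot: [179.8, -0.1, -4.5]
contact_force: [0.6, -12.6, 8.9]
gripper_width: 0.0155
gripper_force: 50.0
```

```bash
cat > m.py <<'E'
from h import *
import sys
f=sys.argv[1]
s=r.get_state(); T=tool(s); im=eyes.capture("wrist"); cv2.imwrite(f"pics/{f}.png",im[:,:,::-1]); Ti=np.linalg.inv(T)
print(s["time_s"],s["tcp_pos"],s["eef_rot"],s["contact_force"],s["gripper_width"],s["gripper_force"])
h=cv2.cvtColor(im,cv2.COLOR_RGB2HSV)
g=(abs(h[...,0].astype(int)-65)<20)&(h[...,1]>100)&(h[...,2]>50); rd=((h[...,0]<4)|(h[...,0]>176))&(h[...,1]>180)
for v in(212,216,220):
    for n,m in(("g",g),("r",rd)):
        i=np.flatnonzero(m[v,20:240])+20
        if len(i): print(f,v,n,i.min(),i.max(),len(i),[((Ti@np.r_[onz(*ray("wrist",c,v,T),.14),1])[1]*1000).round(1) for c in(i.min()-.5,i.max()+.5)])
    print(im[v,150:180].tolist() if v==216 else "")
E
python3 m.py w6
```

```text
12.0 [0.60761604 0.00822496 0.14922655] [ 1.79781505e+02 -1.20389990e-01 -4.49702595e+00] [  0.64743748 -12.56977264   8.87146502] 0.015473625323597754 49.99224007129669
w6 212 g 162 162 1 [np.float64(-54.9), np.float64(-54.3)]
w6 212 r 164 193 30 [np.float64(-53.7), np.float64(-36.4)]

w6 216 g 160 160 1 [np.float64(-56.2), np.float64(-55.7)]
w6 216 r 163 192 30 [np.float64(-54.5), np.float64(-37.1)]
[[31, 27, 26], [29, 26, 25], [24, 21, 21], [24, 21, 23], [25, 22, 21], [23, 21, 22], [23, 21, 21], [22, 20, 21], [20, 18, 20], [18, 12, 19], [14, 82, 37], [89, 88, 41], [167, 46, 24], [186, 18, 15], [181, 24, 19], [179, 23, 16], [180, 24, 18], [180, 25, 19], [179, 22, 17], [180, 25, 17], [179, 22, 16], [180, 26, 19], [179, 23, 17], [180, 23, 18], [179, 24, 17], [179, 23, 17], [178, 23, 15], [179, 24, 18], [179, 23, 17], [179, 23, 14]]
w6 220 g 159 159 1 [np.float64(-57.0), np.float64(-56.4)]
w6 220 r 162 192 31 [np.float64(-55.3), np.float64(-37.3)]
```

>>> step_arm([
  [0,-0.003,0,0,10],
  [0,-0.0035,0,0,10],
  [0,-0.0035,0,0,10],
  [0,-0.0035,0,0,10],
  [0,-0.0035,0,0,10],
  [0,-0.0035,0,0,10],
  [0,-0.0035,0,0,10],
  [0,-0.0035,0,0,10],
])

```text
time_s: 12.72
tcp_pos: [0.6076, 0.0088, 0.1492]
eef_rot: [179.8, -0.1, -4.5]
contact_force: [-0.7, -14.2, 8.3]
gripper_width: 0.0155
gripper_force: 50.0
```

```bash
python3 m.py w7
python3 - <<'E'
import cv2; cv2.imwrite("pics/c7.png",cv2.resize(cv2.imread("pics/w7.png")[130:250,20:320],(800,320),interpolation=cv2.INTER_CUBIC))
E
```

```text
12.7167 [0.60763117 0.00884768 0.14922979] [ 1.79766216e+02 -1.13564269e-01 -4.50194416e+00] [ -0.68487557 -14.1596294    8.31407369] 0.015544995167422174 49.99206304550171
w7 212 r 163 193 31 [np.float64(-54.3), np.float64(-36.4)]

w7 216 r 162 192 31 [np.float64(-55.1), np.float64(-37.1)]
[[32, 28, 29], [32, 29, 29], [30, 26, 26], [27, 24, 23], [27, 22, 23], [23, 20, 21], [23, 21, 21], [24, 21, 21], [21, 19, 20], [22, 23, 24], [10, 21, 22], [45, 22, 23], [157, 23, 19], [187, 24, 16], [181, 24, 17], [179, 24, 17], [179, 23, 17], [180, 26, 20], [179, 24, 18], [179, 25, 18], [179, 24, 17], [179, 22, 15], [179, 24, 17], [179, 23, 17], [179, 25, 17], [179, 24, 17], [179, 23, 14], [180, 25, 18], [179, 24, 17], [179, 23, 16]]
w7 220 r 161 192 32 [np.float64(-55.9), np.float64(-37.3)]
```

View pics/c7.png

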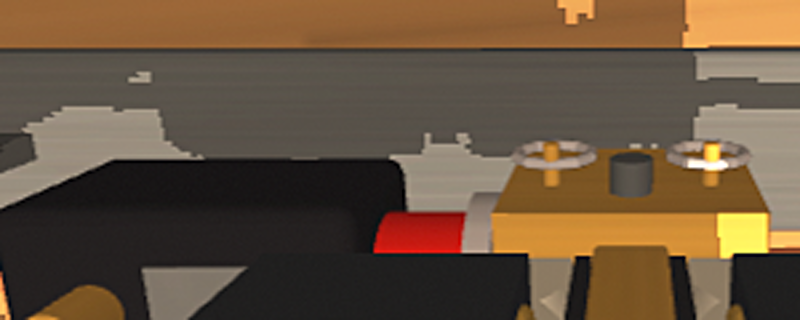

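The green half has just gone, all 20 mm of red still shows, and the hanger is down on the bar with a steady push. I'm handing in now.

```bash
python3 -c "
from plant import workorder
print(workorder.close_job())"
```

```text
the job is handed in; nothing more can be done
None
```

The small brass hanger was hooked over the copper bar about 7 cm short of the contact and slid along until the green half of the stem had just gone in; the job is handed in with the hanger still gripped, down on the bar and pressing steadily (about 14 N on the arm, some of it friction on the bar).

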